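# Shut and screw down the nozzle canister

## Robot

A 6-joint arm with a two-finger parallel gripper is mounted at the origin on the work surface. World frame = base frame: x ahead of the robot, y to its left, z up, the work surface at z = 0. Lengths are in mm, angles in rad, forces in N, time in s.
With the tool pointing down it reaches from about 275 to 825 mm from the base axis. Payload 4.9 kg.
Tool frame: the origin (TCP) lies at the very end of the fingers, on their centre line; the grasp point (between the pads) lies 19 mm behind it; z points along the fingers, y is the line along which they close (so a half turn about z gives the same grasp; the last joint's range is limited). The gripper opens to 85 mm and grips with 20 to 120 N. Pads are 22 mm wide; open, the fingers measure 114 mm over their backs; the gripper's body (76 mm by 85 mm) begins 54 mm behind the grasp point. The pads swing forward as they close: fully open they stand 13 mm farther back than shut.
Start: joints at [1.113, 0.326, -0.193, 1.052, 0, 1.437], TCP at [174.989, 521.438, 231.281] pointing down, gripper open.
Joint ranges: [-2.65, 2.65], [-0.97, 1.79], [-1.3, 1.35], [-1.93, 2.1], [-1.47, 1.37], [-3.14, 3.14]. Speed limits (rad/s): [2.57, 2.57, 3.14, 3.14, 3.14, 3.14].

## Interface

Orientations are given as [roll, pitch, yaw] about the fixed x, y, z axes, in that order (R = Rz(yaw) Ry(pitch) Rx(roll)).
In Python, from bench import bot, solve_ik, imaging gives the robot as it stands. Calls block until the motion is done:
- bot.move_ptp(position, orientation): joint-space move of the TCP to a pose.
- bot.movel(position, rot=None, max_speed=150, threshold=None): straight line of the TCP; rot=None keeps the orientation; max_speed is the mean speed in mm/s. With threshold (N) it stops when the force on the tool has changed by that much, and returns True; else False.
- bot.move_j(angles): joint-space move.
- bot.grip(opening, effort=None): opening from 0.0 (shut) to 1.0 (fully open); effort is the grip in N (None keeps the last); returns when the fingers have stopped.
- bot.dwell(seconds).
- solve_ik(position, orientation): joint angles nearest the present ones, or None.
- bot.get_state(): the state.
- imaging.capture(name): name is "scene" or "top" or "wrist"; returns the picture (480x640x3 uint8, blue, green, red); there is no depth.
- imaging.camera_model(name): a dict with "K" (3x3 intrinsics, pixels), "position" and "rotation" of the camera in the world. Camera axes: x right, y up, looking along -z (the intrinsics and any distortion apply to the point x, -y, -z); pixel columns grow to the right and rows downward; lengths in mm; the calibration is good to about 2 mm. A picture is of the moment at which its call begins: read the wrist's pose just before it. camera_model takes no time and is no camera call; for the wrist camera it gives the pose at the moment of the call.
A pose or a line that the arm cannot do raises bot.IKError and nothing moves.
- bot.sign_off(): hands the job in; it is judged then, once.
The state is a dict: "t": time; "qpos": joint angles; "joint_velocities": joint speeds; "effort": joint torques, N m; "tcp_pos": TCP position; "orientation": TCP orientation; "contact_force": force on the tool from outside, world axes, zero at the start; "wrist_torque": the same for the moment, N m; "opening": opening from 0.0 (shut) to 1.0 (fully open); "gripper_force": force on a finger pad.
Only numpy, scipy, OpenCV 4.12 (cv2) and the standard library are available. Lean on these libraries where they do the work, as an engineer would, in place of code of your own. Each camera call takes 0.05 s, during which the arm holds its last target. There are 200 camera calls.

## Task

One of the two metal canisters of welding nozzles has been left open. Swing its hinged lid over and press it fully down, and only then screw its cap clockwise by its fins, past a free turn of more or less half a revolution, until you feel it meet its seal, and on until it is hand-tight (a steady push of about 12 to 16 N on a fin, held for half a second); do not overtighten it, which crushes the seal. Leave the other, closed canister and everything else on the bench as they are.

Things in the scene. Friction and masses are not known exactly. Their poses are not given: they have to be found in the camera images.
- canA: The OPEN canister: bare-metal upright can fixed to the bench, 116 mm across, rim at 120 mm, brass nozzles inside (all below the rim). Origin: centre of its underside; z up; its lid hinge is on its +x side. Hinge bracket to 82 mm from the axis; loop side handle on its -y side to 90 mm, 25 to 105 mm up.
- hingeA (a point): On the open canister's hinge line: 75 mm from the can's axis toward the can's +x, 120 mm up; the line runs along the can's y. Turns with the lid: -x points from the hinge across the lid, z is the lid's outer normal. Lid: disc 128 mm across, 10 mm thick (point z 0 to 10 mm), centred 75 mm from the hinge. Stiff hinge: it stays where left; a few N at its free edge move it.
- lidA (a joint): Reads 0 when the lid lies flat on the rim (closed), grows as it swings up; 1.57 is upright. Starts between 1.25 and 1.75.
- capA (a joint): Screw cap of the open canister, turning in its lid. Radians turned clockwise seen from above from fully loose (0). Starts between 0 and 0.7. It takes about 5 N on a fin to turn; it meets its seal somewhere between 2.8 and 4.0, different each time: to be felt. The thread's friction keeps it where it is left.
- seal (a joint): How far the cap has squeezed its seal (radians of cap turn since it met the seal): 0 until the cap meets it, then the push on a fin grows by about 1.4 N for each mm of fin travel, from 5 N. Hand-tight is 0.1 to 0.25 (9 to 20 N at 42 mm from the axis). Over 0.35 the seal is crushed. It eases back to about 0.08 when the push ends.
- finsA: The two upright fins on the open canister's cap. Origin on the cap axis at the cap disc's outer face (lid shut: 142 mm above the can's underside); z outward. Fins along +y and -y of this frame, 23 to 55 mm from the axis, 14 mm thick (x), 30 mm tall (z 0 to 30). Cap disc 112 mm across; its middle boss is 28 mm across, 8 mm tall.
- canB: The CLOSED canister, same make, lid shut and cap screwed tight: leave it alone. Origin: centre of its underside; hinge on its +x side.
- lidB (a joint): Lid of the closed canister: 0, leave it.
- capB (a joint): Cap of the closed canister: at 3.4 (tight), leave it.
- spray: Bystander: spray can 60 mm wide, 150 mm tall, standing; leave it alone.
- wrench: Bystander: spanner 180 mm long lying flat; leave it alone.
- hammer: Bystander: hammer lying flat, about 300 mm long; leave it alone.
- brush: Bystander: wire brush lying flat; leave it alone.
- offcut: Bystander: upright steel tube offcut, 60 mm outside, 90 mm tall; leave it alone.
- block: Bystander: steel block 100 x 50 x 40 mm; leave it alone.
Not all that is in view belongs to the job. Leave any green or red look-alike of the canA alone.

How it is judged:
By the outcome, as a careful person would: the job done as asked, in the order asked, and still so for the second after the job is handed in, with the robot touching nothing.
It also fails if it takes over 61 s, if anything falls off the work surface, if the arm or the gripper's body presses on something with over 40 N, if the wrist force passes 120 N, or if a joint passes its speed limit or range.

## Working session

There is one attempt and no reset: what is moved stays moved. The work goes in short steps, each a Python script; the robot and the scene stay as the last script left them, time stands still between calls to the robot, and variables do not carry over. Pictures are saved under pics/ and viewed, at most 10 in all, crops included, and the job is handed in when it is done.

```bash
ls; mkdir -p pics; python3 - <<'E'
from bench import bot, imaging
import cv2,numpy as np
for n in("scene","top","wrist"):
    im=imaging.capture(n); cv2.imwrite(f"pics/{n}0.png",im)
    m=imaging.camera_model(n); print(n,m)
s=bot.get_state(); print(s['t'],s['contact_force'],s['orientation'])
E
```

```text
pics
scene {'K': array([[529.3683691 ,   0.        , 326.18186324],
       [  0.        , 529.3683691 , 239.80107423],
       [  0.        ,   0.        ,   1.        ]]), 'position': array([1243.93097484, -470.51620232,  777.66945961]), 'rotation': array([ 0.91673968, -0.00222227,  1.0309678 ])}
top {'K': array([[550.09611598,   0.        , 320.61190213],
       [  0.        , 550.09611598, 243.38406754],
       [  0.        ,   0.        ,   1.        ]]), 'position': array([ 324.0607608 ,  -30.98571618, 1563.66003775]), 'rotation': array([ 0.09940871,  0.01385038, -1.54724396])}
wrist {'K': array([[341.09478224,   0.        , 315.65232496],
       [  0.        , 341.09478224, 243.56324836],
       [  0.        ,   0.        ,   1.        ]]), 'position': array([104.46177595, 545.19806773, 372.6835253 ]), 'rotation': array([-0.29767525,  0.00181663,  1.24737995])}
0.15 [-0.45593016  0.18178838 -0.38822802] [-3.14031727e+00 -1.74691680e-04  2.81779253e+00]
```

View pics/scene0.png

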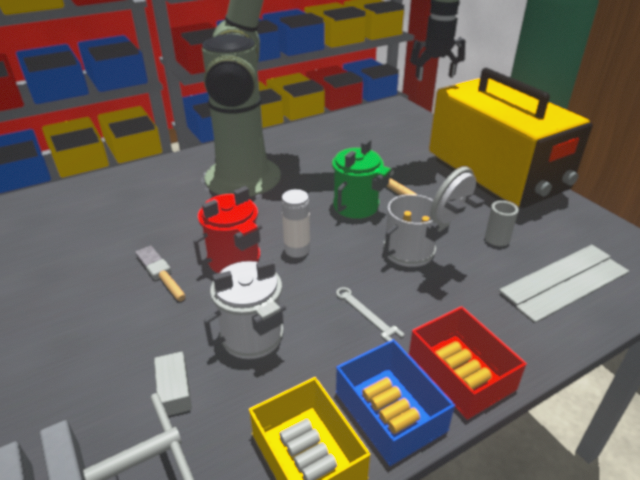

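View pics/top0.png

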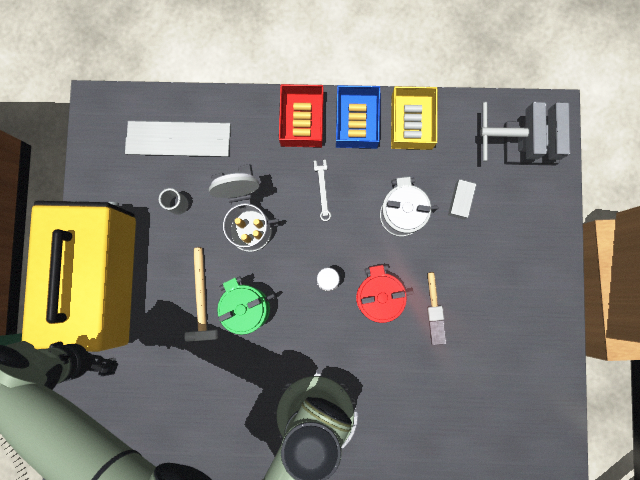

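Candidates in the top view are the open bare-metal can (247,227), the closed bare-metal can (406,208), the green look-alike (243,308) and the red look-alike (381,296). I choose the open metal can at (247,227), scene pixel (411,230). Its lid stands up on the far side at about (235,185). I'll check it in close crops.

```bash
python3 - <<'E'
import cv2
a=cv2.imread("pics/top0.png")[150:260,180:300]; b=cv2.imread("pics/scene0.png")[155:275,370:500]
a=cv2.resize(a,None,fx=5,fy=5,interpolation=cv2.INTER_CUBIC)
b=cv2.resize(b,None,fx=5,fy=5,interpolation=cv2.INTER_CUBIC)
for im,u0,v0 in((a,180,150),(b,370,155)):
    for k in range(0,im.shape[1],50): cv2.line(im,(k,0),(k,6 if k%100 else 14),(0,255,255),1)
    for k in range(0,im.shape[0],50): cv2.line(im,(0,k),(6 if k%100 else 14,k),(0,255,255),1)
cv2.imwrite("pics/ca.png",a);cv2.imwrite("pics/cb.png",b)
E
```

```text
(no output)
```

View pics/ca.png

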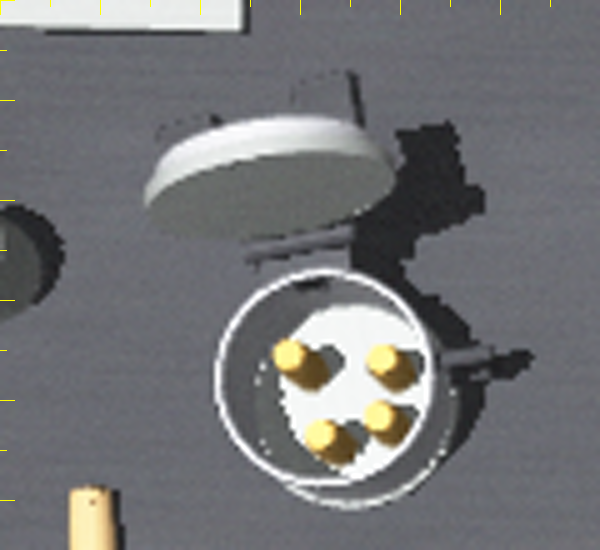

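View pics/cb.png

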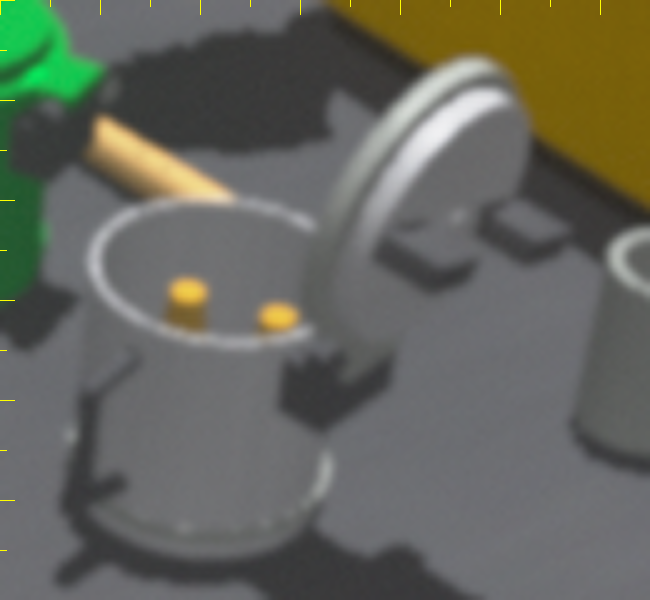

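The crops confirm the open bare-metal can: nozzles inside, rim centre at top (244.6,225.2), hinge barrel from top (229.5,201) to (250,197). The lid is near upright, with its underside centre at about (234,188.5) and its fins facing away. In the scene view the fins are at (456,208) and (475,202).

```bash
cat > h.py <<'E'
import numpy as np, cv2
from bench import bot, solve_ik, imaging
from scipy.spatial.transform import Rotation as Ro
def ray(name,u,v):
    m=imaging.camera_model(name);K=m['K']
    d=Ro.from_euler('xyz',m['rotation']).apply([(u-K[0,2])/K[0,0],-(v-K[1,2])/K[1,1],-1.])
    return np.array(m['position']),d
def onz(name,u,v,z):
    p,d=ray(name,u,v); return p+d*(z-p[2])/d[2]
def proj(name,P):
    m=imaging.camera_model(name);K=m['K']
    c=Ro.from_euler('xyz',m['rotation']).inv().apply(np.array(P)-m['position'])
    return K[0,2]-K[0,0]*c[0]/c[2], K[1,2]+K[1,1]*c[1]/c[2]
E
python3 - <<'E'
from h import *
f=lambda x,y:((x+.5)/5-.5+180,(y+.5)/5-.5+150)
c=onz('top',*f(325,378),120); a=onz('top',*f(248,255),120); b=onz('top',*f(350,237),120)
print('c',c,'scene rim',onz('scene',(205+.5)/5-.5+370,(272.5)/5-.5+155,120))
print('proj c in scene',proj('scene',c))
d=a-b; yaw=np.arctan2(-d[0],d[1]); print('yaw',yaw, 'hinge mid',(a+b)/2-c, np.linalg.norm((a+b)/2-c))
h=(a+b)/2-c; print('yaw from mid',np.arctan2(h[1],h[0]))
for th in np.arange(1.2,1.8,.1):
  for y in(.2,):
    u=np.array([np.cos(y),np.sin(y),0]); H=c+75*u
    ex=u*-np.cos(th)+np.array([0,0,np.sin(th)])
    n=u*np.sin(th)+np.array([0,0,np.cos(th)])
    P=H+75*ex; E=H+139*ex
    g=lambda p:(np.array(proj('top',p))+.5-[180,150])*5
    print(round(th,2),'ctr',g(P).round(),'edge',g(E).round(),'edge outer',g(E+10*n).round())
s=(np.array(proj('scene',H))+.5-[370,155])*5;print(s)
for p in([float(x) for x in (450,0,233)],):
  for yw in(0,.2): print(solve_ik(p,[3.1416,0,yw]))
E
```

```text
c [511.52290172 195.05265204 120.        ] scene rim [508.25269812 189.60388534 120.        ]
proj c in scene (np.float64(413.47366667222155), np.float64(209.00645555195075))
yaw 0.19810585119575752 hinge mid [70.58827721 16.5241534   0.        ] 72.49656906168649
yaw from mid 0.2299513389617463
1.2 ctr [289. 268.] edge [277. 294.] edge outer [272. 274.]
1.3 ctr [286. 254.] edge [271. 265.] edge outer [267. 245.]
1.4 ctr [283. 239.] edge [265. 237.] edge outer [261. 217.]
1.5 ctr [281. 224.] edge [260. 209.] edge outer [257. 188.]
1.6 ctr [278. 210.] edge [255. 181.] edge outer [252. 161.]
1.7 ctr [276. 196.] edge [251. 153.] edge outer [249. 134.]
1.8 ctr [274. 182.] edge [248. 127.] edge outer [245. 109.]
[355.664439   345.92334861]
[-1.64298629e-01  1.39644115e-01 -4.33295906e-01  9.97857507e-01
  7.24747841e-06  2.97729402e+00]
[-1.64298367e-01  1.39645259e-01 -4.33294543e-01  9.97859143e-01
  6.86429453e-06  2.77729429e+00]
```

Measured: canA at (511.5,195), yaw about 0.2, and lidA about 1.7, leaning slightly past upright. Now I go behind the lid and swing it shut along its arc.

```bash
cat >> h.py <<'E'
C=np.array([511.5,195.05,0.]); YAW=.2
U=np.array([np.cos(YAW),np.sin(YAW),0]); Z=np.array([0,0,1.]); H=C+75*U+120*Z
def arc(th,r,w=11,gap=0):
    ex=-U*np.cos(th)+Z*np.sin(th); n=U*np.sin(th)+Z*np.cos(th)
    return H+r*ex+(22+w*np.sin(th)+gap)*n
E
python3 - <<'E'
from h import *
rot=[np.pi,0,YAW]
ths=np.arange(1.7,-.01,-.17)
P=[arc(t,118) for t in ths]
R=[rot,[np.pi,0,YAW-np.pi]]
for r in R: print([np.round(solve_ik(list(p),r),2)[[3,4,5]] if solve_ik(list(p),r) is not None else None for p in (arc(1.7,118,gap=30),P[0],P[5],P[-1])])
bot.grip(0.0)
bot.move_ptp([350,330,340],rot)
s=arc(1.7,118,gap=28)
bot.move_ptp([s[0],s[1],340],rot)
f0=bot.get_state()['contact_force'];print('f0',f0,bot.get_state()['t'])
print(bot.movel(list(s),max_speed=200,threshold=15))
for t,p in zip(ths,P):
    hit=bot.movel(list(p),max_speed=120,threshold=30)
    st=bot.get_state();print(round(t,2),hit,(st['contact_force']-f0).round(1),np.round(st['tcp_pos']-p,1))
    if hit: break
print(st['t'])
cv2.imwrite('pics/t1.png',imaging.capture('top'))
E
```

```text
[array([ 1.22,  0.  , -3.12]), array([ 1.18,  0.  , -3.12]), array([ 1.06,  0.  , -3.11]), array([ 0.8 ,  0.  , -3.11])]
[array([1.22, 0.  , 0.02]), array([1.18, 0.  , 0.02]), array([1.06, 0.  , 0.03]), array([0.8 , 0.  , 0.03])]
f0 [-0.13121428  0.18158708 -0.14058307] 5.6333
False
1.7 False [-0.5  0.1  1. ] [0.9 0.3 2.1]
1.53 False [ 0.5  0.9 -0.5] [0.6 0.1 0.6]
1.36 False [-0.7 -0.9  1. ] [ 0.2  0.  -0. ]
1.19 False [ 1.1 -0.5 -0.3] [ 0.2  0.1 -0. ]
1.02 False [ 0.2 -0.5  0.8] [ 0.3  0.1 -0. ]
0.85 False [ 0.3 -0.4  0.7] [0.3 0.1 0.1]
0.68 False [-0.8  0.1  0.2] [0.3 0.1 0.1]
0.51 False [0.1 0.3 0.8] [0.3 0.1 0.2]
0.34 False [-0.5 -0.6  0.2] [0.3 0.1 0.2]
0.17 False [1.2 0.1 0.8] [0.2 0.  0.3]
0.0 False [ 0.5 -0.4 -1. ] [0.7 0.2 0.6]
10.025
```

```bash
python3 - <<'E'
from h import *
a=cv2.resize(cv2.imread("pics/t1.png")[150:260,180:300],None,fx=5,fy=5,interpolation=cv2.INTER_CUBIC)
b=imaging.capture('scene');b=cv2.resize(b[115:275,370:500],None,fx=3.4,fy=3.4)[:550]
cv2.imwrite('pics/t1c.png',cv2.resize(np.hstack([a,b]),None,fx=.75,fy=.75))
E
```

```text
Traceback (most recent call last):
ValueError: all the input array dimensions except for the concatenation axis must match exactly, but along dimension 0, the array at index 0 has size 550 and the array at index 1 has size 544
```

```bash
python3 - <<'E'
from h import *
a=cv2.resize(cv2.imread("pics/t1.png")[150:260,180:300],(600,550),interpolation=cv2.INTER_CUBIC)
b=imaging.capture('scene');b=cv2.resize(b[115:275,370:500],(447,550))
cv2.imwrite('pics/t1c.png',cv2.resize(np.hstack([a,b]),None,fx=.75,fy=.75))
E
```

```text
(no output)
```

View pics/t1c.png

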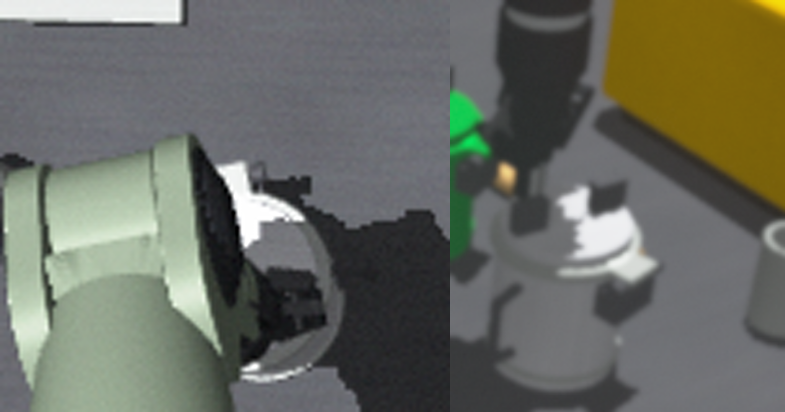

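The lid now lies on the rim, with the tool at its free edge. I press it fully down, back off toward the robot, and look for the fins.

```bash
python3 - <<'E'
from h import *
s=bot.get_state();p=np.array(s['tcp_pos']);print(p)
print(bot.movel(list(p-[0,0,12]),max_speed=30,threshold=22)); 
s=bot.get_state();print(s['tcp_pos'],s['contact_force'])
bot.dwell(.2);s=bot.get_state();print(s['tcp_pos'],s['contact_force'])
bot.movel([p[0],p[1],230],max_speed=200)
bot.move_ptp([330,60,260],[np.pi,0,YAW])
im=imaging.capture('top');cv2.imwrite('pics/t2.png',im);im2=imaging.capture('scene');cv2.imwrite('pics/s2.png',im2)
a=cv2.resize(im[160:270,180:300],(500,458),interpolation=cv2.INTER_CUBIC)
b=cv2.resize(im2[155:275,370:500],(496,458))
cv2.imwrite('pics/t2c.png',cv2.resize(np.hstack([a,b]),None,fx=.8,fy=.8))
print(bot.get_state()['t'])
E
```

```text
[469.68387108 186.56431529 142.4601361 ]
True
[469.73634027 186.61117267 141.74248674] [-2.02434229 -0.68760169  9.21562914]
[469.70542316 186.59027834 141.6808305 ] [-2.06849752 -1.48854706  9.82775552]
16.2417
```

View pics/t2c.png

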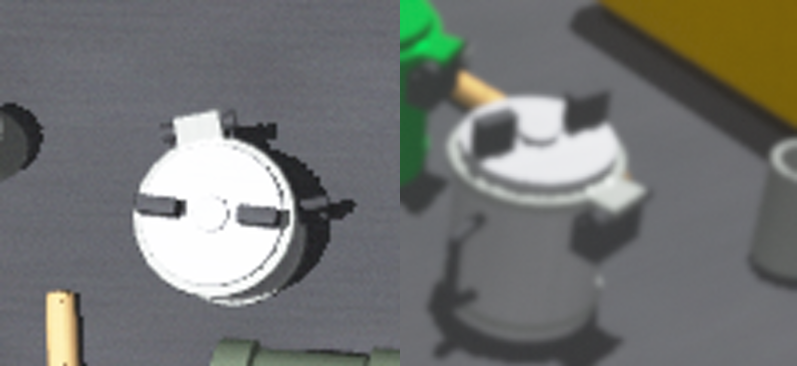

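The lid is shut and flat; the surface under the tip read 141.7 mm against the expected 142. The fins are at about top (227.3,221.7) and (258.5,224.1), nearly along the hinge line. Next I push the left fin round from behind, watching the tangential force.

```bash
cat > screw.py <<'E'
from h import *
im=cv2.imread('pics/t2.png'); g=cv2.cvtColor(im,cv2.COLOR_BGR2GRAY)
c0=np.array(proj('top',C+150*Z)); m=np.zeros_like(g); cv2.circle(m,tuple(int(round(x)) for x in proj('top',C+155*Z)),22,255,-1)
n,l,st,ce=cv2.connectedComponentsWithStats(((g<130)&(m>0)).astype(np.uint8))
big=sorted(range(1,n),key=lambda i:-st[i,4])[:2]; print([(ce[i].round(1),st[i,4]) for i in big])
F=sorted([onz('top',*ce[i],165) for i in big],key=lambda p:-p[1]); d=F[0]-F[1]
phi0=np.arctan2(d[1],d[0]); A=(F[0]+F[1])/2; print('mid',A,'sep',np.linalg.norm(d),'phi',phi0,'cap',YAW+np.pi/2-phi0)
A=np.array([C[0],C[1],0])
def pose(phi,gap=0,z=148):
    er=np.array([np.cos(phi),np.sin(phi),0]); et=np.array([np.sin(phi),-np.cos(phi),0])
    return list(A+42*er-(7+11+gap)*et+z*Z),[np.pi,0,phi-np.pi/2],et
def ft(et):
    v=[]
    for _ in range(5): v.append(bot.get_state()['contact_force']); bot.dwell(.012)
    return np.mean(v,0)
E
python3 - <<'E'
from screw import *
p,r,e=pose(phi0,10)
q=solve_ik(p,r);print(q)
for k in(0,1.5,3,4):
    x=pose(phi0-k);print(solve_ik(x[0],x[1]) is not None)
assert abs(YAW+np.pi/2-phi0)<.8 and np.linalg.norm(A[:2]-((F[0]+F[1])/2)[:2])<8
h=pose(phi0,10,200);bot.move_ptp(h[0],r);print(bot.get_state()['qpos'][5])
if bot.movel(p,max_speed=150,threshold=12): print('HIT',bot.get_state()); bot.movel(h[0]); raise SystemExit
f0=ft(e);print('f0',f0,bot.get_state()['t'])
for gap in(5,0,-4):
    p,r,e=pose(phi0,gap);bot.movel(p,r,max_speed=60);f=ft(e)-f0;print(gap,(f@e).round(1),f.round(1),bot.get_state()['t'])
E
```

```text
[(array([228. , 221.6]), np.int32(79)), (array([258.1, 224.7]), np.int32(77))]
mid [510.95998402 192.15280042 165.        ] sep 78.00901604314305 phi 1.4886322465514776 cap 0.2821640802434189
[ 0.32047648  0.38320416 -0.33637362  0.85121855  0.         -2.73895209]
True
True
True
True
-2.7388849734942133
f0 [ 0.03316764 -0.34862338  0.15963203] 21.425
5 -0.1 [-0.1  0.1 -0.2] 21.7167
0 -1.6 [-1.5  0.8  1.1] 22.0083
-4 -4.3 [-4.1  2.3  2.6] 22.3
```

```bash
python3 - <<'E'
from screw import *
f0=np.array([.03,-.35,.16])
k=4/42; cap0=YAW+np.pi/2-phi0
out=[]
while cap0+k<2.45:
    k+=.24
    p,r,e=pose(phi0-k);bot.movel(p,r,max_speed=60)
    v=np.mean([bot.get_state()['contact_force'] for _ in range(3)],0)-f0
    F=-v@e; out.append((round(k,2),round(F,1),round(v[2],1)))
    if F>11: break
print(out);s=bot.get_state();print(s['t'],s['qpos'][5],np.array(s['tcp_pos'])-p)
E
```

```text
[(array([228. , 221.6]), np.int32(79)), (array([258.1, 224.7]), np.int32(77))]
mid [510.95998402 192.15280042 165.        ] sep 78.00901604314305 phi 1.4886322465514776 cap 0.2821640802434189
[(0.34, np.float64(5.3), np.float64(2.0)), (0.58, np.float64(4.0), np.float64(1.1)), (0.82, np.float64(4.1), np.float64(0.5)), (1.06, np.float64(4.1), np.float64(0.3)), (1.3, np.float64(3.4), np.float64(-1.4)), (1.54, np.float64(3.4), np.float64(-1.6)), (1.78, np.float64(3.8), np.float64(-1.0)), (2.02, np.float64(3.1), np.float64(-0.3)), (2.26, np.float64(3.4), np.float64(-0.2))]
25.9167 -0.6221442198333487 [ 0.64649763 -0.10375829  0.32912604]
```

```bash
python3 - <<'E'
from screw import *
f0=np.array([.03,-.35,.16]); k=4/42+9*.24; cap0=YAW+np.pi/2-phi0; out=[]; F=0
while cap0+k<4.5 and bot.get_state()['t']<50:
    k+=.06 if F<6 else .025
    p,r,e=pose(phi0-k);bot.movel(p,r,max_speed=40)
    F=-(ft(e)-f0)@e; out.append((round(k,3),round(float(F),1)))
    if F>12.9: break
print(out,bot.get_state()['t'])
hold=[]
for _ in range(5): bot.dwell(.12); hold.append(round(float(-(ft(e)-f0)@e),1))
s=bot.get_state();print('hold',hold,s['t'],np.array(s['tcp_pos'])-p,'k',k)
E
```

```text
[(array([228. , 221.6]), np.int32(79)), (array([258.1, 224.7]), np.int32(77))]
mid [510.95998402 192.15280042 165.        ] sep 78.00901604314305 phi 1.4886322465514776 cap 0.2821640802434189
[(2.315, 4.1), (2.375, 4.2), (2.435, 4.0), (2.495, 4.0), (2.555, 3.6), (2.615, 3.3), (2.675, 3.8), (2.735, 3.5), (2.795, 4.5), (2.855, 6.7), (2.88, 7.7), (2.905, 8.4), (2.93, 9.4), (2.955, 10.2), (2.98, 10.6), (3.005, 11.5), (3.03, 11.9), (3.055, 13.2)] 31.1667
hold [12.8, 12.8, 13.0, 12.6, 12.7] 31.9583 [3.52875338 0.58518793 0.3204635 ] k 3.0552380952380953
```

The cap met its seal at about k=2.8, and 12.8 N has been held. I add one small step to sit mid-band, hold, back off and check.

```bash
python3 - <<'E'
from screw import *
f0=np.array([.03,-.35,.16]); k=3.0552+.025
p,r,e=pose(phi0-k);bot.movel(p,r,max_speed=40)
hold=[]
for _ in range(5): bot.dwell(.1); hold.append(round(float(-(ft(e)-f0)@e),1))
print(hold)
p,r,e=pose(phi0-k,14);bot.movel(p,max_speed=60);print(ft(e)-f0)
p[2]=240;bot.movel(p,max_speed=200)
bot.move_ptp([330,60,260],r)
im=imaging.capture('top');im2=imaging.capture('scene')
a=cv2.resize(im[160:270,180:300],(500,458),interpolation=cv2.INTER_CUBIC);b=cv2.resize(im2[155:275,370:500],(496,458))
cv2.imwrite('pics/t3c.png',cv2.resize(np.hstack([a,b]),None,fx=.8,fy=.8));print(bot.get_state()['t'],bot.get_state()['contact_force'])
E
```

```text
[(array([228. , 221.6]), np.int32(79)), (array([258.1, 224.7]), np.int32(77))]
mid [510.95998402 192.15280042 165.        ] sep 78.00901604314305 phi 1.4886322465514776 cap 0.2821640802434189
[13.8, 13.6, 13.3, 13.7, 13.5]
[ 0.72863482  0.31823271 -0.74664837]
34.975 [ 0.6258443  -0.07548987 -0.16710443]
```

View pics/t3c.png

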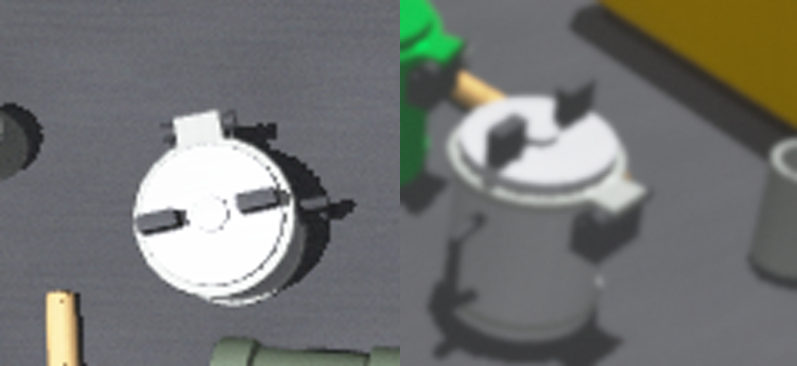

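The picture shows the lid flat on the rim. The fins are at crop (160,220) and (262,200), about 2.9 rad on from where they started, and the arm is clear of everything.

```bash
python3 -c "
from bench import bot
print(bot.sign_off())"
```

```text
the job is handed in; nothing more can be done
None
```

The open canister's lid is swung over and pressed shut, its cap is screwed past its seal and hand-tight (about 13.5 N held for over half a second), and the job was handed in at about 35 s with the arm touching nothing.

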